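# Loupe held at focus over a board

## Robot

A 6-joint arm with a two-finger parallel gripper is mounted at the origin on a cart in front of the work surface, level with it; the furniture and walls round the work are solid. World frame = base frame: x ahead of the robot, y to its left, z up, the work surface at z = 0. Lengths are in m, angles in rad, forces in N, time in s.
With the tool pointing down it reaches from about 0.325 to 0.775 m from the base axis. Payload 9.3 kg.
Tool frame: the origin (TCP) lies at the very end of the fingers, on their centre line; the grasp point (between the pads) lies 19 mm behind it (r.grip_point_offset is the distance from the TCP to the grasp point, in m); z points along the fingers, y is the line along which they close (so a half turn about z gives the same grasp; the last joint's range is limited). The gripper opens to 85 mm and grips with 20 to 120 N. Pads are 22 mm wide; open, the fingers measure 114 mm over their backs; the gripper's body (76 mm by 85 mm) begins 54 mm behind the grasp point. The pads swing forward as they close: fully open they stand 13 mm farther back than shut.
Start: joints at [1.189, 0.259, 0.021, 1.334, 0, 1.418], TCP at [0.125, 0.536, 0.194] pointing down, gripper open.
Joint ranges: [-3.04, 3.04], [-0.91, 1.82], [-1.04, 1.36], [-1.92, 1.95], [-1.52, 1.45], [-3.14, 3.14]. Speed limits (rad/s): [2.22, 2.22, 2.79, 3.14, 3.14, 3.14].

## Interface

Orientations are given as a rotation vector (axis times angle).
In Python, from rig import r, optics, job_done gives the robot as it stands.
- The arm moves only by the tool apply_moves, never from a script. Its argument "rows" is a list of rows, each a list of 7 numbers: the shift along the tool's x, y, z in m, then the turn, a rotation vector about the tool's x, y, z in rad, then the finger opening in m, from 0 to 0.0854. A call has 1 to 12 rows; each row is the pose to reach, as a shift and turn from the pose commanded when the call began, along the tool's axes at that moment; what a row does not reach only later rows make up. A row lasts 1/8 s, in which the tool goes at most 62.5 mm and 10.7 degrees, less where a joint would pass 70% of its speed; a pose out of reach is approached as far as the arm can. A call with a gripper value outside its range is refused whole. The fingers move at their own pace and stop on an object; the grip force is fixed at half the most. Time passes only in rows, so rows that repeat a pose let the fingers close. It gives the time, the measured TCP pose, the force, the opening and the grip force at its end, in the units of the state.
- r.get_state(): the state, without advancing time (a new reading comes with each control period).
- optics.camera(name): name is "side" or "top"; returns the picture (480x640x3 uint8, red, green, blue); there is no depth.
- optics.calibration(name): a dict with "fx", "fy", "cx", "cy" (pixels), "k1" (the pictures are not rectified: a ray, as slopes to the right and down, at radius r is drawn at 1 + k1 r^2 times it, then the intrinsics apply), "rvec" (rotation vector, rad) and "tvec" (3), from world to camera coordinates, as OpenCV has them. Camera axes: x right, y down, z forward; pixel columns grow to the right and rows downward; lengths in m; the calibration is good to about 2 mm. A picture is of the moment at which its call begins. calibration takes no time and is no camera call.
- job_done(): hands the job in; it is judged then, once.
The state is a dict: "time": time; "q": joint angles; "joint_vel": joint speeds; "effort": joint torques, N m; "position": TCP position; "tool_rot": TCP orientation; "wrist_force": force on the tool from outside, world axes, zero at the start; "torque": the same for the moment, N m; "width": finger opening in m; "finger_force": force on a finger pad.
Only numpy, scipy, OpenCV 4.12 (cv2) and the standard library are available. Lean on these libraries where they do the work, as an engineer would, in place of code of your own. Each camera call takes 0.05 s, during which the arm holds its last target. There are 200 camera calls.

## Task

Pull the drawer of the low grey cabinet fully open and leave it open, take out the hand loupe, and hold it level with its lens centred over the small circuit board on the inspection stand, at the focal height marked by the pointer on the stand's post. Do not disturb the board, the pointer or the other things on the bench. Finish while still holding the loupe there, steady and touching nothing else: do not put it down or let go.

Things in the scene. Friction and masses are not known exactly. Their poses are not given: they have to be found in the camera images.
- cabinet: low grey steel cabinet with one drawer, 175 deep (x) x 200 wide (y) x 75 high, fixed on the robot's right; origin at the centre of its underside; its front faces its own -x, turned toward the robot; the top plate covers all but the front 12 mm. Between it and the stand a microscope and its cable hang over the bench from x = 0.53 m on, y -0.20 to 0: cross in front, x about 0.40 m, z about 0.25 m
- drawer (a joint): how far the drawer is pulled out along the cabinet's -x (m): 0 shut, 0.135 against its stop; it runs with about 1.5 N of friction and stays where it is left. Its tray is open on top, 139 long x 168 wide inside, 5 mm walls, floor 17 mm above the bench, wall tops 57 mm above the bench
- drawer_handle (a point): middle of the drawer's steel bar handle, a round bar 10 mm thick and 90 long, parallel to the cabinet's y axis, its centre 48 mm above the bench and 42 mm out from the drawer's front panel (two posts, 42 mm either side of the middle, join them); moves with the drawer; x axis as the cabinet's
- loupe: hand loupe, 100 long, 80 g, lying flat in the drawer: aluminium ring 50 across and 12 high with a clear lens, black flat-sided handle 14 wide, 16 high, along the loupe's -x from 28 to 75 mm from the lens axis. Origin on the lens axis at the underside, z up. The handle points to the drawer's front within 0.2 rad; with the drawer fully open the loupe lies clear of the cabinet's top
- loupe_lens (a point): centre of the loupe's lens, on the lens axis 6 mm above the ring's underside (half its height)
- loupe_grip (a point): middle of the loupe's handle, 50 mm from the lens axis along the loupe's -x, 8 mm above its underside: the place to grip, across the handle (along the loupe's y)
- inspection_stand: dark steel inspection stand fixed to the bench: a plate 150 (x) x 100 (y) x 10 on a round foot, plate top 24 mm above the bench; origin at the centre of the foot's underside. A steel post 10 mm thick stands at x = +62 mm (the side away from the robot), up to 170 mm above the bench
- pointer_tip (a point): tip of the pointer: a 3 mm thick steel blade on a 20 x 20 x 16 mm aluminium block that is clamped on the post with a small thumbscrew; the tip stands 25 mm from the post toward the stand's -x. Its height, 88 to 148 mm above the bench, marks where the lens centre is to be held. A firm push (8 N) would shift it
- board: small blue circuit board with a silver socket at one end, 28 (x) x 63 (y) x 11 mm high at the socket, 2 mm elsewhere, lying loose on the inspection stand; origin at the centre of its underside, over which the lens is to be centred
- jar: bystander: low tub with a yellow lid, 58 across, 37 high, loose; origin at the centre of its underside
- spool: bystander: small white spool of solder, 38 across, 16 high, loose; origin at the centre of its underside
- tweezers: bystander: steel tweezers, 126 long, 8 high, loose; origin at the centre of their underside

How it is judged:
On the way, in this order (a step that is already met when the one before it is completed fails the run):
1. the drawer is pulled open while the loupe still lies in it (value of joint drawer above 0.115 m and height (world z) of loupe_lens below 0.035 m), for 0.2 s.
2. the loupe is held clear of the drawer (contact force between the fingers and loupe above 1 N and contact force between loupe and cabinet below 0.05 N and height (world z) of loupe_lens above 0.05 m), for 0.2 s.
At the end, for the whole second after the job is handed in: the fingers hold the loupe still, carried by nothing else, lens centre within 12 mm sideways of the board's centre and 6 mm of the pointer tip's height, lens axis within 0.1 rad of vertical; drawer still out over 90 mm; board within 6 mm, pointer within 4 mm of where they were (horizontal distance between loupe_lens and board below 0.012 m and z of loupe_lens in the frame of pointer_tip between -0.006 and 0.006 m and angle between loupe's own z axis and vertical below 0.1 rad and contact force between the fingers and loupe above 1 N and contact force between loupe and inspection_stand below 0.05 N and contact force between loupe and board below 0.05 N and contact force between loupe and cabinet below 0.05 N and linear speed of loupe below 0.02 m/s and angular speed of loupe below 0.15 rad/s and value of joint drawer above 0.09 m and distance of board from where it was at the start of the episode below 0.006 m and distance of pointer_tip from where it was at the start of the episode below 0.004 m); the arm keeps its last pose, push and grip.
It fails at once if the board is shifted by 6 mm or more (distance of board from where it was at the start of the episode above 0.006 m).
It fails at once if the pointer is shifted by 4 mm or more (distance of pointer_tip from where it was at the start of the episode above 0.004 m).
It fails at once if the tub, the spool or the tweezers are moved by 20 mm or more (distance of any of jar, spool, tweezers from where it was at the start of the episode above 0.02 m).
It also fails if it takes over 64 s, if anything falls off the work surface, if the arm or the gripper's body presses on something with over 40 N, if the wrist force passes 120 N, or if a joint passes its speed limit or range.

## Working session

There is one attempt and no reset: what is moved stays moved. The work goes in short steps, Python scripts to look and compute and a tool call to move; the robot and the scene stay as the last step left them, time stands still between calls to the robot, and variables do not carry over. Pictures are saved under pics/ and viewed, at most 10 in all, crops included, and the job is handed in when it is done.

Besides the shell and the picture viewer there is one more tool, called after "Request:" by a JSON object that holds its "api" and its "payload". apply_moves: Moves the arm, as the interface text tells. Its arguments: {"type":"object","properties":{"rows":{"type":"array"}},"required":["rows"]}

```bash
mkdir -p pics
cat > h.py <<'E'
import numpy as np, cv2
from scipy.spatial.transform import Rotation as R
from rig import r, optics, job_done
def cal(n):
    c=optics.calibration(n); return c,R.from_rotvec(c["rvec"]).as_matrix(),np.array(c["tvec"])
def ray(n,u,v):
    c,M,t=cal(n); x=(u-c["cx"])/c["fx"]; y=(v-c["cy"])/c["fy"]; a,b=x,y
    for _ in range(20):
        s=1+c["k1"]*(a*a+b*b); a,b=x/s,y/s
    return -M.T@t, M.T@np.array([a,b,1.])
def onz(n,u,v,z):
    o,d=ray(n,u,v); return o+d*(z-o[2])/d[2]
def proj(n,p):
    c,M,t=cal(n); q=M@np.array(p)+t; a,b=q[:2]/q[2]; s=1+c["k1"]*(a*a+b*b)
    return c["cx"]+c["fx"]*a*s, c["cy"]+c["fy"]*b*s
def two(u1,v1,u2,v2,n1="top",n2="side"):
    o1,d1=ray(n1,u1,v1);o2,d2=ray(n2,u2,v2)
    s=np.linalg.lstsq(np.c_[d1,-d2],o2-o1,rcond=None)[0]
    a,b=o1+s[0]*d1,o2+s[1]*d2; return (a+b)/2,np.linalg.norm(a-b)
def snap(n,f):
    im=cv2.cvtColor(optics.camera(n),cv2.COLOR_RGB2BGR); cv2.imwrite(f"pics/{f}.png",im); return im
def move(p,rot=None):
    "shift in tool axes from the measured pose to p"
    s=r.get_state(); T=R.from_rotvec(s["tool_rot"]); out=T.inv().apply(np.array(p)-s["position"])
    return out, None if rot is None else (T.inv()*rot).as_rotvec()
E
python3 - <<'E'
from h import *
snap("top","top0");snap("side","side0")
s=r.get_state();print(s["position"],R.from_rotvec(s["tool_rot"]).as_matrix().round(3),r.grip_point_offset)
for n in("top","side"):
    c,M,t=cal(n);print(n,(-M.T@t).round(3),M.round(2).tolist())
E
```

```text
[0.12462658 0.53538875 0.19322753] [[-0.974  0.227 -0.   ]
 [ 0.227  0.974 -0.001]
 [ 0.    -0.001 -1.   ]] 0.0187
top [ 0.504 -0.051  1.041] [[0.03, -1.0, -0.03], [-1.0, -0.03, -0.04], [0.04, 0.03, -1.0]]
side [0.016 1.126 0.788] [[-0.91, -0.42, -0.02], [-0.19, 0.45, -0.87], [0.38, -0.79, -0.49]]
```

View pics/top0.png

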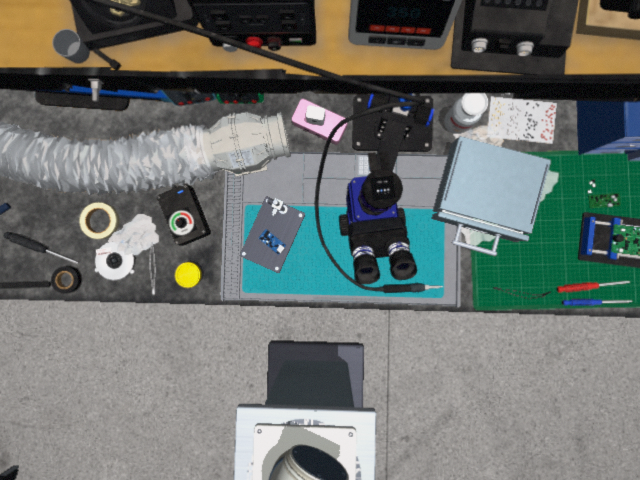

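View pics/side0.png

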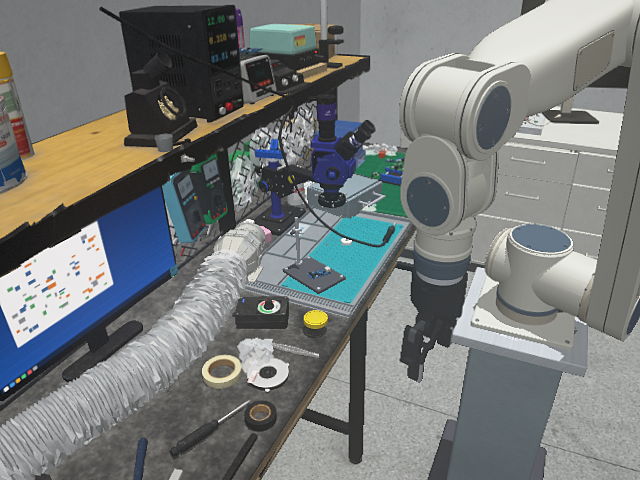

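The top view shows the cabinet at about (495,187) with its handle near (475,243), the stand at (273,235) with the board at (270,238) and the post and pointer at about (280,207). The side view shows the stand at (315,272). I'll enlarge these areas next.

Run:
```python
from h import *
t=cv2.imread("pics/top0.png");s=cv2.imread("pics/side0.png")
def cr(i,x,y,w,h,k): return cv2.resize(i[y:y+h,x:x+w],None,fx=k,fy=k,interpolation=cv2.INTER_CUBIC)
A=cr(t,425,130,133,125,3); B=cr(t,235,185,80,100,5)[:500]
C=cr(s,270,210,80,90,5)
o=np.zeros((600,800,3),np.uint8); o[:375,:399]=A; 
B=cr(t,235,190,80,90,5); o[:450,400:800]=B
cv2.imwrite("pics/c1.png",o)
o=np.zeros((600,800,3),np.uint8); o[:450,:400]=C; D=cr(s,330,180,80,60,5); o[:300,400:800]=D; cv2.imwrite("pics/c2.png",o)
```

```text
(no output)
```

View pics/c1.png

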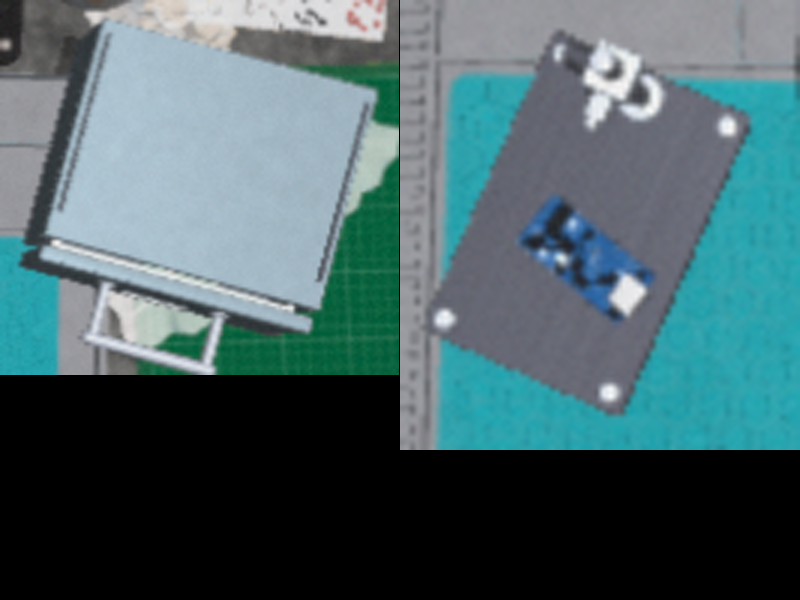

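View pics/c2.png

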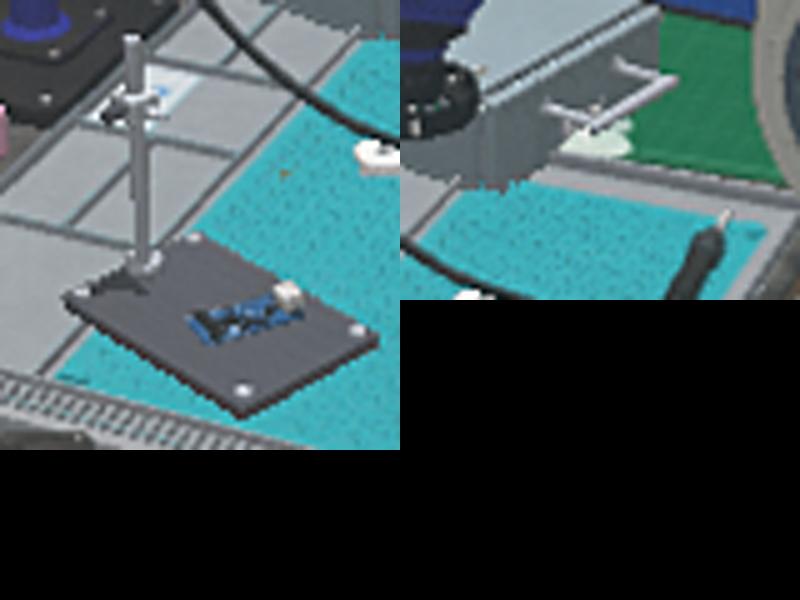

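The crops show the handle bar from crop (85,338) to (213,371). The board corners are near (560,197), (655,270), (620,320) and (520,245), the pointer tip is near (592,125), and in the side crop the block is at (140,100). I need a finer zoom on the pointer.

Run:
```python
from h import *
t=cv2.imread("pics/top0.png");s=cv2.imread("pics/side0.png")
def cr(i,x,y,w,h,k): return cv2.resize(i[y:y+h,x:x+w],None,fx=k,fy=k,interpolation=cv2.INTER_NEAREST)
o=np.zeros((480,800,3),np.uint8); o[:480,:400]=cr(s,280,214,25,30,16); o[:480,400:]=cr(t,265,194,25,30,16)
cv2.imwrite("pics/c3.png",o)
# handle
a=onz("top",425+85/3-.3,130+338/3-.3,.048);b=onz("top",425+213/3-.3,130+371/3-.3,.048)
print("handle",a,b,(a+b)/2,np.linalg.norm(a-b))
d=b-a;print("yaw of cab y dir (a->b = -y)",np.degrees(np.arctan2(-d[1],-d[0])))
# cabinet top plate
P=[onz("top",425+x/3-.3,130+y/3-.3,.075)[:2] for x,y in[(105,22),(376,92),(318,310),(50,238)]]
print("top",np.round(P,4).tolist())
F=[(P[1]-P[0]),(P[2]-P[3])]; print([ (np.degrees(np.arctan2(-f[1],-f[0])),np.linalg.norm(f)) for f in F])
# drawer front top line
a=onz("top",425+40/3-.3,130+250/3-.3,.07);b=onz("top",425+312/3-.3,130+326/3-.3,.07);print("front",a,b,np.degrees(np.arctan2(*(a-b)[1::-1])))
g=lambda x,y,z:onz("top",235+(x-400)/5-.4,190+y/5-.4,z)[:2]
S=np.array([g(*p,.024) for p in[(560,30),(750,120),(620,415),(430,335)]]);print("stand",S.round(4).tolist(),S.mean(0))
for k in range(4):print(np.linalg.norm(S[k]-S[k-3]),np.degrees(np.arctan2(*(S[k-3]-S[k])[::-1])))
i=t[185:285,230:320];h=cv2.cvtColor(i,cv2.COLOR_BGR2HSV)
m=cv2.inRange(h,(102,90,40),(125,255,255)); 
n,l,st,c=cv2.connectedComponentsWithStats(cv2.morphologyEx(m,cv2.MORPH_CLOSE,np.ones((3,3))))
print(st[:,:],c+[230,185])
Bq=np.array([g(*p,.026) for p in[(560,197),(655,270),(620,320),(520,245)]]);print("board",Bq.round(4).tolist(),Bq.mean(0))
for k in range(4):print(np.linalg.norm(Bq[k]-Bq[k-3]))
```

```text
handle [ 0.53633069 -0.31472759  0.048     ] [ 0.51473311 -0.40697223  0.048     ] [ 0.5255319  -0.36084991  0.048     ] 0.09473926562931675
yaw of cab y dir (a->b = -y) 76.8224949863458
top [[0.7622, -0.3184], [0.7152, -0.5088], [0.5594, -0.4698], [0.6061, -0.2819]]
[(np.float64(76.13564422604551), np.float64(0.1961920513885746)), (np.float64(76.04481113112537), np.float64(0.19362611899076135))]
front [ 0.59785165 -0.27610427  0.07      ] [ 0.54823918 -0.46785514  0.07      ] 75.4937480990805
stand [[0.6329, 0.1018], [0.5939, 0.0139], [0.4587, 0.0691], [0.4925, 0.1565]] [0.54450648 0.08533796]
0.09612218274868921 -113.96262723594442
0.14599496546037527 157.81998143835668
0.09380702569377171 68.84368678577422
0.1506783432458317 -21.311636998915716
[[   0    0   90  100 8715]
 [  29   44   27   26  285]] [[274.62948939 234.31118761]
 [270.54035088 240.27368421]]
board [[0.5566, 0.0991], [0.5246, 0.055], [0.5016, 0.0701], [0.5344, 0.1166]] [0.5292908  0.08520096]
0.054523074226437825
0.027568481481222592
0.05685190006520062
0.028291811001551422
```

View pics/c3.png

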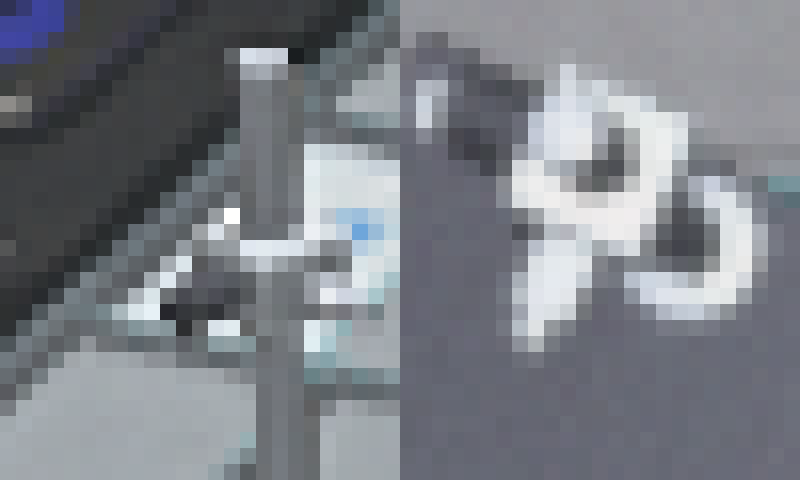

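Run:
```python
from h import *
y=np.radians(-21.7);ex=np.array([np.cos(y),np.sin(y)])
c=np.array([.5445,.0853]);post=c+.062*ex;tip=c+.037*ex
print("post top",proj("side",[*post,.17]),proj("top",[*post,.17]),"base",proj("side",[*post,.024]))
for z in np.arange(.09,.15,.01):print(z.round(3),"tip side",np.round(proj("side",[*tip,z]),1),"top",np.round(proj("top",[*tip,z]),1),"post@z",np.round(proj("side",[*post,z]),1),np.round(proj("top",[*post,z]),1))
```

```text
post top (np.float64(295.9092539928743), np.float64(216.6217444778793)) (np.float64(275.36462769313744), np.float64(202.05937945834395)) base (np.float64(298.2243912418926), np.float64(263.1887320530655))
0.09 tip side [303.3 246. ] top [275.4 217.2] post@z [297.2 242.7] [280.1 206.4]
0.1 tip side [303.1 242.8] top [274.8 216.8] post@z [297.  239.5] [279.5 205.9]
0.11 tip side [303.  239.6] top [274.2 216.4] post@z [296.9 236.3] [279.  205.4]
0.12 tip side [302.8 236.3] top [273.6 216. ] post@z [296.7 233.1] [278.4 204.9]
0.13 tip side [302.7 233. ] top [273.  215.6] post@z [296.6 229.9] [277.8 204.3]
0.14 tip side [302.6 229.7] top [272.3 215.1] post@z [296.4 226.6] [277.2 203.8]
```

Run:
```python
import cv2
s=cv2.imread("pics/side0.png")
print("     "+" ".join(f"{c:^11d}" for c in range(294,308)))
for v in range(222,240):print(v," ".join("%3d,%3d,%3d"%tuple(map(int,s[v,u])) for u in range(294,308)))
```

```text
294         295         296         297         298         299         300         301         302         303         304         305         306         307    
222  89, 87, 77 122,116,114 126,119,117 113,111,106 103,100, 96 133,126,120 117,112,108 109,104,102 100, 95, 87 107,101, 94 114,107,101 116,110,106 124,120,113 137,132,117
223 130,125,114 119,113,112 126,120,116 113,108,104 117,115,112 224,219,208 213,207,196 204,197,189 186,180,173 155,150,143 130,125,119 115,111,106 109,103, 98  99, 94, 87
224 119,113,107 111,107,106 125,120,116 112,109,104 122,120,116 240,236,228 226,224,213 225,222,214 222,217,207 217,209,200 215,208,198 212,206,196 203,198,187 168,162,153
225  99, 94, 91 108,106,103 125,119,115 114,109,104 130,125,121 235,233,223 224,221,214 222,219,212 222,219,213 224,222,217 229,226,222 226,223,217 222,219,208 222,217,207
226 136,130,124 101, 99, 97 123,118,115 115,110,106 132,127,122 235,234,227 225,223,217 221,220,211 222,220,214 224,222,217 221,219,211 219,216,206 223,220,215 227,224,220
227 254,255,255 102, 98, 94 119,113,110 108,103,101 124,117,114 235,231,227 
[... 1459 characters left out ...]
 169,164,157
236 107,102, 96 124,119,110 116,111,109 120,115,112 118,114,108 171,164,143 170,163,134 179,174,156 179,174,164 179,173,168 176,172,166 174,169,163 173,169,162 172,168,160
237 150,146,142 136,131,127 121,116,111 123,117,113 117,111,105 134,130,105 140,135,119 123,118,108 139,134,112 140,134,121 158,152,135 156,152,137 176,172,161 178,172,161
238 176,172,164 170,166,159 116,111,108 124,118,115 117,113,109 100, 98, 93 101, 97, 90 111,107,103 107,102, 94 107,103, 96 115,110,102 114,110,102 124,119,110 136,131,111
239 178,173,166 176,172,165 116,111,107 123,118,114 115,110,106  96, 95, 95 135,130,125 173,166,162 162,158,152 149,144,138 146,141,137 116,112,108 115,111,106 107,102, 94
```

```bash
cat >> h.py <<'E'
def down(yaw):  # tool z down, tool y at world yaw
    y=np.array([np.cos(yaw),np.sin(yaw),0]);z=np.array([0,0,-1.]);return R.from_matrix(np.c_[np.cross(y,z),y,z])
def plan(*w):
    for x,y,z,yaw in w:
        a,b=move([x,y,z],down(np.radians(yaw)));print((x,y,z,yaw),a.round(4),b.round(3))
E
python3 - <<'E'
from h import *
plan((.4,0,.25,20),(.4,-.2,.25,-14),(.44,-.33,.2,-14),(.5265,-.361,.15,-14))
t=cv2.imread("pics/top0.png")[218:262,245:300].astype(int)
# board = pixels unlike the plate
d=np.abs(t-np.median(t.reshape(-1,3),0)).max(2)>35
n,l,st,c=cv2.connectedComponentsWithStats(cv2.morphologyEx(d.astype(np.uint8),cv2.MORPH_CLOSE,np.ones((3,3))))
print(np.median(t.reshape(-1,3),0))
for k in range(1,n):
    if st[k,4]>60:
        p=np.argwhere(l==k)[:,::-1].astype(np.float32)+[245,218]
        w=np.array([onz("top",*q,.027)[:2] for q in p],np.float32)*1000
        print(st[k],cv2.minAreaRect(w),w.mean(0))
E
```

```text
(0.4, 0, 0.25, 20) [-0.3896 -0.459  -0.0563] [-0.001  0.     0.993]
(0.4, -0.2, 0.25, -14) [-0.435  -0.6538 -0.0561] [-1.000e-03  1.000e-03  1.586e+00]
(0.44, -0.33, 0.2, -14) [-0.5034 -0.7713 -0.006 ] [-1.000e-03  1.000e-03  1.586e+00]
(0.5265, -0.361, 0.15, -14) [-0.5947 -0.7818  0.044 ] [-1.000e-03  1.000e-03  1.586e+00]
[118. 105. 100.]
[  0   0  11  23 133] ((555.6222534179688, 136.9043731689453), (49.96839904785156, 22.7745304107666), 1.404694676399231) [563.18994 141.15092]
[ 39  10  16  34 278] ((522.9097900390625, 41.415245056152344), (74.5367202758789, 33.89997100830078), 1.6290686130523682) [511.3442    34.854244]
[ 14  12  27  24 303] ((528.4055786132812, 85.76516723632812), (59.96234893798828, 26.698394775390625), 52.39836120605469) [528.5141   86.01968]
```

Request:
{"api": "apply_moves", "payload": {"rows": [[-0.04, -0.046, -0.056, 0, 0, 0.1, 0.085], [-0.09, -0.1, -0.056, 0, 0, 0.22, 0.085], [-0.13, -0.153, -0.056, 0, 0, 0.33, 0.085], [-0.17, -0.2, -0.056, 0, 0, 0.45, 0.085], [-0.21, -0.25, -0.056, 0, 0, 0.55, 0.085], [-0.25, -0.3, -0.056, 0, 0, 0.66, 0.085], [-0.29, -0.35, -0.056, 0, 0, 0.77, 0.085], [-0.33, -0.4, -0.056, 0, 0, 0.88, 0.085], [-0.36, -0.43, -0.056, 0, 0, 0.95, 0.085], [-0.39, -0.46, -0.056, 0, 0, 0.993, 0.085], [-0.39, -0.46, -0.056, 0, 0, 0.993, 0.085]]}}

```text
time: 1.48
position: [0.4015, -0.004, 0.2489]
tool_rot: [-1.809, -2.567, 0.001]
wrist_force: [-1.0, -0.0, -0.7]
width: 0.0846
finger_force: 0.0
```

Run:
```python
from h import *
plan((.4,-.2,.25,-14),(.44,-.33,.2,-14),(.5265,-.361,.12,-14))
```

```text
(0.4, -0.2, 0.25, -14) [-0.1841 -0.0674 -0.0011] [-0.002 -0.     0.587]
(0.44, -0.33, 0.2, -14) [-0.32   -0.0734  0.0489] [-0.002 -0.     0.587]
(0.5265, -0.361, 0.12, -14) [-0.3783 -0.0022  0.1287] [-0.002 -0.     0.587]
```

Request:
{"api": "apply_moves", "payload": {"rows": [[-0.05, -0.017, 0, 0, 0, 0.15, 0.06], [-0.1, -0.034, 0, 0, 0, 0.3, 0.04], [-0.14, -0.05, 0, 0, 0, 0.45, 0.04], [-0.184, -0.067, 0, 0, 0, 0.587, 0.04], [-0.23, -0.07, 0.015, 0, 0, 0.587, 0.04], [-0.275, -0.072, 0.03, 0, 0, 0.587, 0.04], [-0.32, -0.073, 0.049, 0, 0, 0.587, 0.04], [-0.34, -0.05, 0.075, 0, 0, 0.587, 0.04], [-0.36, -0.025, 0.1, 0, 0, 0.587, 0.04], [-0.378, -0.002, 0.128, 0, 0, 0.587, 0.04], [-0.378, -0.002, 0.128, 0, 0, 0.587, 0.04], [-0.378, -0.002, 0.128, 0, 0, 0.587, 0.04]]}}

```text
time: 2.98
position: [0.5275, -0.3558, 0.1222]
tool_rot: [-2.468, -1.943, 0.0]
wrist_force: [-1.0, -0.2, 0.2]
width: 0.0398
finger_force: 0.0
```

Run:
```python
from h import *
plan((.5265,-.361,.03,-14)); s=r.get_state();print(s["width"],s["position"])
i=snap("side","s1");j=snap("top","t1")
o=np.hstack([cv2.resize(i[150:270,310:430],None,fx=3.3,fy=3.3),cv2.resize(j[190:310,420:540],None,fx=3.3,fy=3.3)]);cv2.imwrite("pics/c4.png",o)
```

```text
(0.5265, -0.361, 0.03, -14) [-0.0053  0.0003  0.0922] [-0.    -0.     0.007]
0.03984446287702239 [ 0.52748356 -0.35582712  0.12220559]
```

View pics/c4.png

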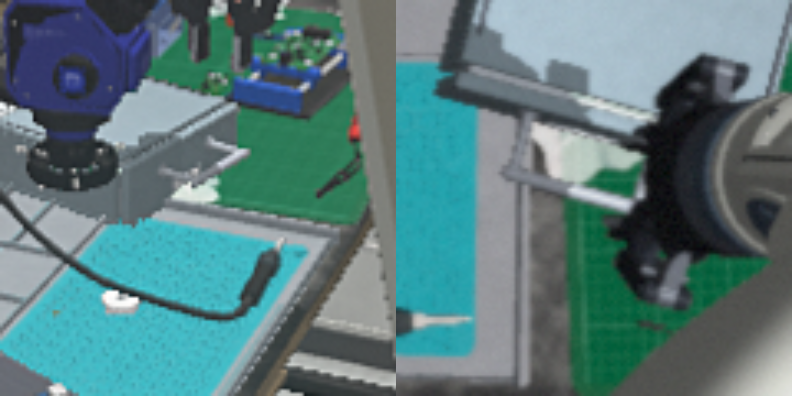

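The gripper straddles the handle bar: the fingers sit either side of the bar, allowing for parallax, in the right half near (650,180). I'll go down next.

Request:
{"api": "apply_moves", "payload": {"rows": [[-0.005, 0, 0.02, 0, 0, 0.007, 0.04], [-0.005, 0, 0.04, 0, 0, 0.007, 0.04], [-0.005, 0, 0.06, 0, 0, 0.007, 0.04], [-0.005, 0, 0.08, 0, 0, 0.007, 0.04], [-0.005, 0, 0.092, 0, 0, 0.007, 0.04], [-0.005, 0, 0.092, 0, 0, 0.007, 0.04], [-0.005, 0, 0.092, 0, 0, 0.007, 0.0], [-0.005, 0, 0.092, 0, 0, 0.007, 0.0], [-0.005, 0, 0.092, 0, 0, 0.007, 0.0], [-0.005, 0, 0.092, 0, 0, 0.007, 0.0]]}}

```text
time: 4.32
position: [0.5265, -0.3616, 0.03]
tool_rot: [2.476, 1.933, 0.0]
wrist_force: [-0.2, 0.1, -0.8]
width: 0.0001
finger_force: 0.0
```

Run:
```python
from h import *
s=r.get_state();print(s["width"],s["position"],s["wrist_force"],s["finger_force"]);
```

```text
0.00011471252007253789 [ 0.52654488 -0.36160004  0.02997997] [-0.19253962  0.1414085  -0.75905152] 0.0
```

Run:
```python
from h import *
i=snap("side","s2");j=snap("top","t2")
o=np.hstack([cv2.resize(i[150:270,310:430],None,fx=3.3,fy=3.3),cv2.resize(j[190:310,420:540],None,fx=3.3,fy=3.3)]);cv2.imwrite("pics/c5.png",o)
print(proj("top",[.5265,-.361,.048]),proj("top",[.5265,-.361,.03]),proj("side",[.5265,-.361,.048]))
```

```text
(np.float64(474.383537027609), np.float64(247.41168526295246)) (np.float64(471.8200701226173), np.float64(247.53177751799126)) (np.float64(375.68020774662216), np.float64(200.05076579523933))
```

View pics/c5.png

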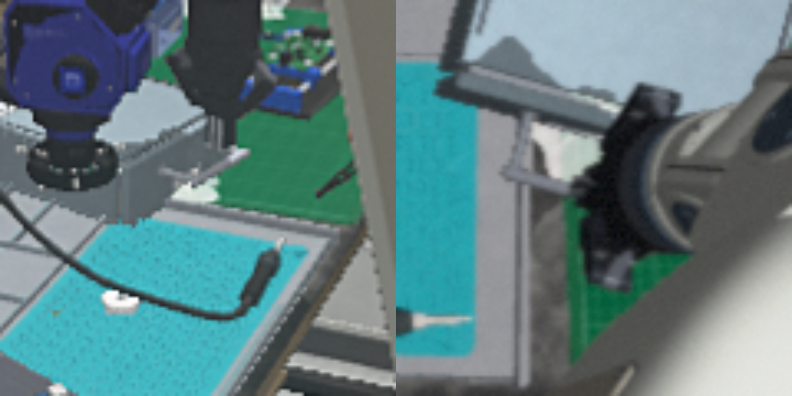

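Run:
```python
from h import *
print(two(453,242.4,368,205.4)); print(two(495.5,253.2,384.6,195.4))
print(proj("side",[.5265,-.3616,.03]),onz("side",378.2,195.5,.03))
i=cv2.imread("pics/s2.png")[175:215,360:392]
cv2.imwrite("pics/c6.png",cv2.resize(i,None,fx=14,fy=14,interpolation=0))
```

```text
(array([ 0.53650751, -0.31490601,  0.04672954]), np.float64(0.00045417026058358514))
(array([ 0.51309677, -0.40753824,  0.04760081]), np.float64(0.004303364198421168))
(np.float64(375.5768256798718), np.float64(204.79895683482994)) [ 0.54344282 -0.4358097   0.03      ]
```

View pics/c6.png

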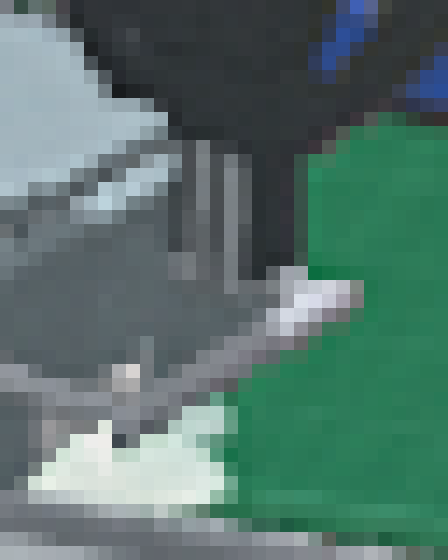

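Run:
```python
from h import *
p=np.array([.1246,.5354,.1932]);a=np.array([.227,.974,0])
for dz in(0,.013):
  print(dz,[np.round(proj("side",p+s*.05*a+[0,0,dz]),1) for s in(-1,0,1)])
i=cv2.imread("pics/side0.png");g=i[330:400,385:445].max(2)
d=(g<70)
for v in range(0,70,3):print(330+v,"".join("#" if x else "." for x in d[v]))
s=r.get_state();print(s["q"],s["position"])
```

```text
0 [array([440.5, 366.3]), array([425.8, 384.4]), array([409.8, 404. ])]
0.013 [array([441.3, 360.3]), array([426.6, 378.3]), array([410.4, 397.9])]
330 ....................####........####..######################
333 ...................#####.......#############################
336 ...................####.......########...###################
339 ..................#####......##########.......##############
342 ..................#########..###########...#######..########
345 .................################################........###
348 .................###################...#########............
351 .................###################..#####.................
354 ................##########################..................
357 ................#########################...................
360 ...............#########.#.#############....................
363 ....................##################......................
366 ........................##########....#.....................
369 .......................###########....#.....................
372 .......................###########..........................
375 .......................##########...........................
378 ..........................#######...........................
381 ............................................................
384 ............................................................
387 ............................................................
390 ............................................................
393 ............................................................
396 ............................................................
399 ............................................................
[-7.33045515e-01  4.91773044e-01 -4.67479790e-02  1.03223542e+00
 -9.26034501e-06  1.08269114e+00] [ 0.52647023 -0.36155133  0.02985894]
```

The finger tips show at v≈195.5, where the reported TCP would project to 204.8. The start picture has the same mismatch. So the real tips are roughly 30 mm above the reported TCP, and the fingers closed above the bar. I'll open and go about 28 mm deeper, checking the force.

Request:
{"api": "apply_moves", "payload": {"rows": [[0, 0, 0, 0, 0, 0, 0.04], [0, 0, 0, 0, 0, 0, 0.04], [0, 0, 0, 0, 0, 0, 0.04], [0, 0, 0.004, 0, 0, 0, 0.04], [0, 0, 0.008, 0, 0, 0, 0.04], [0, 0, 0.012, 0, 0, 0, 0.04], [0, 0, 0.012, 0, 0, 0, 0.04]]}}

```text
time: 5.3
position: [0.5262, -0.3613, 0.0172]
tool_rot: [-2.476, -1.933, 0.0]
wrist_force: [0.3, 0.1, 0.2]
width: 0.0399
finger_force: 0.0
```

Request:
{"api": "apply_moves", "payload": {"rows": [[0, 0, 0.004, 0, 0, 0, 0.04], [0, 0, 0.008, 0, 0, 0, 0.04], [0, 0, 0.012, 0, 0, 0, 0.04], [0, 0, 0.016, 0, 0, 0, 0.04], [0, 0, 0.016, 0, 0, 0, 0.04], [0, 0, 0.016, 0, 0, 0, 0.0], [0, 0, 0.016, 0, 0, 0, 0.0], [0, 0, 0.016, 0, 0, 0, 0.0], [0, 0, 0.016, 0, 0, 0, 0.0]]}}

```text
time: 6.42
position: [0.5266, -0.3617, 0.0021]
tool_rot: [2.476, 1.933, 0.0]
wrist_force: [-0.4, 0.7, 3.0]
width: 0.0071
finger_force: 58.6
```

Request:
{"api": "apply_moves", "payload": {"rows": [[0, 0, 0, 0, 0, 0, 0.04], [0, 0, 0, 0, 0, 0, 0.04], [0, 0, 0, 0, 0, 0, 0.04], [0, 0, 0.004, 0, 0, 0, 0.04], [0, 0, 0.008, 0, 0, 0, 0.04], [0, 0, 0.012, 0, 0, 0, 0.04], [0, 0, 0.012, 0, 0, 0, 0.04], [0, 0, 0.012, 0, 0, 0, 0.0], [0, 0, 0.012, 0, 0, 0, 0.0], [0, 0, 0.012, 0, 0, 0, 0.0], [0, 0, 0.012, 0, 0, 0, 0.0]]}}

```text
time: 7.8
position: [0.5264, -0.3615, -0.0103]
tool_rot: [-2.476, -1.933, -0.0]
wrist_force: [0.7, 0.9, 3.1]
width: 0.0081
finger_force: 58.4
```

Run:
```python
from h import *
s=r.get_state();print(s["width"],s["position"],s["wrist_force"])
i=snap("side","s3")[175:215,360:392].max(2)
for v in range(40):print(175+v," ".join("%3d"%x for x in i[v,8:28]))
```

```text
0.008121621026048399 [ 0.52640798 -0.36149713 -0.01029838] [0.69123939 0.90024073 3.10523235]
175  57  58  57  57  55  54  54  57  56  56  56  55  55  53  55  56  56  55  54  58
176  57  57  56  56  59  58  57  57  58  56  57  57  56  58  58  58  59  58  53  50
177  57  55  58  58  61  58  56  59  56  57  57  55  58  57  57  57  60  63  70  81
178  56  58  57  59  59  56  57  58  57  56  58  58  56  58  57  57  57  62  67  78
179  55  56  56  56  54  55  59  57  55  58  61  57  57  56  60  55  56  58  61  88
180  58  56  59  58  55  56  56  58  58  58  57  59  56  57  58  56  58  58  55  90
181  57  56  55  57  56  56  59  58  59  57  57  56  56  57  55  57  58  55  53  82
182  57  56  57  53  55  57  56  58  56  58  58  55  60  59  55  56  53  53  61  80
183  60  59  57  60  54  57  60  58  53  54  57  56  56  58  58  56  54  75 110  77
184  58  57  57  58  57  56  58  57  57  57  54  56  58  57  57  55  59  97 124  79
185  55  57  57  58  56  58  57  58  58  57  55  56  59  57  53  57  77 121 119  78
186  53  56  56  57  57  57  59  59  58  58  55  57  56  54  55  56  88 129  97  8
[... 1653 characters left out ...]
 128 124 123 126 126 124 124
207 209 216 228 227 230 232 212 158 109 106 121 116 125 122 119 123 124 124 123 121
208 227 227 225 223 222 226 232 218 131 109 120 124 122 121 121 124 122 122 118 118
209 224 224 222 225 226 227 232 234 167 123 127 125 121 119 123 120 121 121 119 120
210 221 227 225 228 232 235 235 187 151 119 132 137 135 137 136 132 127 122 123 123
211 181 178 176 200 179 159 129 108 110 111 121 124 123 125 125 125 131 133 136 140
212 127 123 123 146 141 161 159 175 142 116  99 105  91 100 112 113 120 124 123 124
213 112 113 110 114 120 130 131 141 141 139 152 167 168 178 142  99  94  99 110  92
214 124 121 108 108 111 112 112 114 121 124 129 133 135 142 141 140 166 167 184 173
```

The fingers now wrap the bar, with tips at about v=206. I'll pull along tool -y.

Request:
{"api": "apply_moves", "payload": {"rows": [[0, -0.006, 0, 0, 0, 0, 0], [0, -0.018, 0, 0, 0, 0, 0], [0, -0.03, 0, 0, 0, 0, 0], [0, -0.042, 0, 0, 0, 0, 0], [0, -0.054, 0, 0, 0, 0, 0], [0, -0.067, 0, 0, 0, 0, 0], [0, -0.08, 0, 0, 0, 0, 0], [0, -0.093, 0, 0, 0, 0, 0], [0, -0.106, 0, 0, 0, 0, 0], [0, -0.119, 0, 0, 0, 0, 0], [0, -0.13, 0, 0, 0, 0, 0], [0, -0.134, 0, 0, 0, 0, 0]]}}

```text
time: 9.35
position: [0.401, -0.3295, -0.0101]
tool_rot: [2.469, 1.931, 0.013]
wrist_force: [41.4, 1.0, -26.1]
width: 0.008
finger_force: 58.9
```

Request:
{"api": "apply_moves", "payload": {"rows": [[0, 0, 0, 0, 0, 0, 0], [0, -0.001, 0, 0, 0, 0, 0], [0, -0.001, 0, 0, 0, 0, 0]]}}

```text
time: 9.72
position: [0.4011, -0.3295, -0.0102]
tool_rot: [2.468, 1.932, 0.014]
wrist_force: [34.2, 1.4, -19.4]
width: 0.008
finger_force: 59.3
```

Request:
{"api": "apply_moves", "payload": {"rows": [[0, 0.004, 0, 0, 0, 0, 0], [0, 0.005, 0, 0, 0, 0, 0.04], [0, 0.005, 0, 0, 0, 0, 0.04], [0, 0.005, 0, 0, 0, 0, 0.04], [0, 0.005, -0.02, 0, 0, 0, 0.04], [0, 0.005, -0.05, 0, 0, 0, 0.04], [0, 0.005, -0.09, 0, 0, 0, 0.04], [0, 0.005, -0.13, 0, 0, 0, 0.04], [0, 0.005, -0.18, 0, 0, 0, 0.04], [0, 0.005, -0.22, 0, 0, 0, 0.04], [0, 0.005, -0.24, 0, 0, 0, 0.04]]}}

```text
time: 11.1
position: [0.4004, -0.3306, 0.2322]
tool_rot: [2.474, 1.931, -0.0]
wrist_force: [0.8, 0.5, -0.1]
width: 0.0404
finger_force: 0.0
```

Run:
```python
from h import *
plan((.4,-.1,.24,-14),(.38,-.05,.24,-14));
```

```text
(0.4, -0.1, 0.24, -14) [ 0.2236 -0.0564 -0.0084] [ 0.003  0.002 -0.001]
(0.38, -0.05, 0.24, -14) [ 0.2672 -0.088  -0.0085] [ 0.003  0.002 -0.001]
```

Request:
{"api": "apply_moves", "payload": {"rows": [[0.04, -0.013, -0.008, 0, 0, 0, 0.04], [0.09, -0.03, -0.008, 0, 0, 0, 0.04], [0.14, -0.046, -0.008, 0, 0, 0, 0.04], [0.19, -0.062, -0.008, 0, 0, 0, 0.04], [0.23, -0.076, -0.008, 0, 0, 0, 0.04], [0.267, -0.088, -0.008, 0, 0, 0, 0.04], [0.267, -0.088, -0.008, 0, 0, 0, 0.04]]}}

```text
time: 11.98
position: [0.3792, -0.0479, 0.2382]
tool_rot: [2.472, 1.937, 0.001]
wrist_force: [0.8, -0.3, 0.7]
width: 0.0401
finger_force: 0.0
```

Run:
```python
from h import *
j=snap("top","t4"); cv2.imwrite("pics/c7.png",cv2.resize(j[175:315,400:560],None,fx=4,fy=4,interpolation=cv2.INTER_CUBIC))
```

```text
(no output)
```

View pics/c7.png

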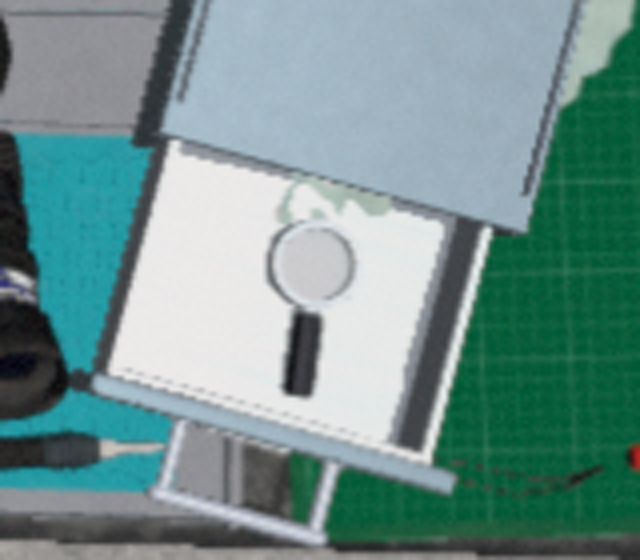

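The open drawer shows the loupe's ring centred at crop (311,265) and its handle from (310,312) to (297,393), clear of the cabinet top.

Run:
```python
from h import *
j=cv2.imread("pics/t4.png")
m=np.zeros(j.shape[:2],np.uint8); y0,y1,x0,x1=250,276,467,483
m[y0:y1,x0:x1]=(j[y0:y1,x0:x1].max(2)<110)
p=np.argwhere(m)[:,::-1]; w=np.array([onz("top",*q,.031)[:2] for q in p],np.float32)
print(len(p),cv2.minAreaRect(w*1000),w.mean(0))
c=onz("top",400+311/4-.4,175+265/4-.4,.028)[:2]; h=w.mean(0)
d=c-h;print("ring",c,"handle",h,np.linalg.norm(d),"yaw",np.degrees(np.arctan2(d[1],d[0])))
a=np.arctan2(d[1],d[0]); g=c-.05*np.array([np.cos(a),np.sin(a)]);print("grip",g)
q=[onz("top",400+x/4-.4,175+y/4-.4,.033)[:2] for x,y in((310,312),(297,393))];e=q[0]-q[1];print(q,np.degrees(np.arctan2(e[1],e[0])))
Y=np.degrees(a)
for yaw in(Y+90,Y-90):print(yaw);plan((*g,.15,yaw),(*g,.06,yaw))
print(r.get_state()["q"])
```

```text
146 ((492.0390930175781, -368.27911376953125), (15.714906692504883, 45.18107223510742), 83.56068420410156) [ 0.49171615 -0.3683027 ]
ring [ 0.54175887 -0.37361048] handle [ 0.49171615 -0.3683027 ] 0.05032341865912302 yaw -6.0544407568598055
grip [ 0.49203776 -0.36833681]
[array([ 0.51550801, -0.37175572]), array([ 0.4705586 , -0.36513318])] -8.381275417945002
83.9455592431402
(np.float64(0.49203776113989917), np.float64(-0.3683368149632883), 0.15, np.float64(83.9455592431402)) [-0.2829  0.1858  0.0884] [ 0.000e+00  1.000e-03 -1.708e+00]
(np.float64(0.49203776113989917), np.float64(-0.3683368149632883), 0.06, np.float64(83.9455592431402)) [-0.2828  0.1857  0.1784] [ 0.000e+00  1.000e-03 -1.708e+00]
-96.0544407568598
(np.float64(0.49203776113989917), np.float64(-0.3683368149632883), 0.15, np.float64(-96.0544407568598)) [-0.2829  0.1858  0.0884] [ 1.000e-03 -0.000e+00  1.434e+00]
(np.float64(0.49203776113989917), np.float64(-0.3683368149632883), 0.06, np.float64(-96.0544407568598)) [-0.2828  0.1857  0.1784] [ 1.000e-03 -0.000e+00  1.434e+00]
[-3.48451612e-01 -4.18097805e-02 -2.14819665e-01  1.39665786e+00
 -3.05107601e-04  1.46500403e+00]
```

Request:
{"api": "apply_moves", "payload": {"rows": [[-0.03, 0.012, 0, 0, 0, -0.16, 0.03], [-0.07, 0.025, 0, 0, 0, -0.32, 0.03], [-0.11, 0.04, 0, 0, 0, -0.48, 0.03], [-0.15, 0.055, 0, 0, 0, -0.65, 0.03], [-0.19, 0.07, 0, 0, 0, -0.82, 0.03], [-0.21, 0.09, 0, 0, 0, -0.98, 0.03], [-0.23, 0.11, 0.02, 0, 0, -1.14, 0.03], [-0.25, 0.135, 0.04, 0, 0, -1.3, 0.03], [-0.267, 0.16, 0.065, 0, 0, -1.46, 0.03], [-0.283, 0.186, 0.088, 0, 0, -1.6, 0.03], [-0.283, 0.186, 0.088, 0, 0, -1.7, 0.03], [-0.283, 0.186, 0.088, 0, 0, -1.7, 0.03]]}}

```text
time: 13.52
position: [0.4908, -0.3708, 0.1488]
tool_rot: [-0.185, -3.135, -0.001]
wrist_force: [-0.4, 0.1, 0.8]
width: 0.0303
finger_force: 0.0
```

Run:
```python
from h import *
plan((.492,-.3683,.0,83.5)); print(r.get_state()["position"])
i=snap("side","s5")
p=proj("side",[.492,-.3683,.15]);q=proj("side",[.492,-.3683,.186]);print(p,q)
u,v=int(p[0]),int(p[1])
d=i[v-35:v+15,u-20:u+25].max(2)
for k in range(0,50,1):print(v-35+k,"".join("#" if x<75 else "." if x>140 else "+" for x in d[k]))
print(u-20)
```

```text
(0.492, -0.3683, 0.0, 83.5) [-0.0011  0.0025  0.1488] [ 0.001 -0.001 -0.005]
[ 0.49077712 -0.37075548  0.14882084]
(np.float64(387.38170752442613), np.float64(172.58184947682378)) (np.float64(387.8325184167677), np.float64(162.2003738713114))
137 ###+.......++.+++################+...........
138 ##+........##+++#################+...........
139 ++.........##+++#################+...........
140 ...........###+##################+...........
141 ...........#####################++...........
142 ++.........+##+#####++##########+............
143 ##+++++..++.########++##########+............
144 ++#+++......####################+............
145 #+..........#################+++.............
146 ............########+.#######+++++...........
147 ............+#######..###########++..++++....
148 ...++++.....+#######++#######+++++++++###+...
149 .............###############+..+++++++++++###
150 .............##############+...++++++++++++++
151 .............###############..+++++++++++++++
152 ................############+++++++++++++++++
153 ................+#####+#####+++++++++++++++++
154 ...
[... 946 characters left out ...]
 +++++++.++.+++..++...++++####++++++++++++####
174 ++++++++++..++........+###########++.+++#####
175 ++++##+++++.+++............++#####+..++######
176 +++++#++++++++++++++...........++....++#####+
177 +++++++++++++++++++++++++..........+#+######+
178 ...+++++++++++.+++++++++++++++....+#######+++
179 ...........+++..+++++++++++++++++++######++#+
180 ...........+##+++++.+++++++++++++++#####+++++
181 .........++++#####++++++..+++++++++####++++++
182 .......++++++++++#####++++++..+++++###+++++++
183 ......++++++++++++++++#####++++++++##++++++++
184 ....+++++++++++++++++++++++#####++###++++++++
185 ..++++++...+++++++++++++++++++++#####++++++++
186 ++++++++......+++++++++++++++++++++++++++++++
367
```

Fingertips show at (385.5,162.5) and (391.5,161), so at this opening the real tips are about 36 mm above the reported TCP (about 33 mm when shut), with no sideways offset. I'll descend to a reported z of about -0.012.

Request:
{"api": "apply_moves", "payload": {"rows": [[-0.001, 0.0025, 0.02, 0, 0, -0.005, 0.03], [-0.001, 0.0025, 0.045, 0, 0, -0.005, 0.03], [-0.001, 0.0025, 0.07, 0, 0, -0.005, 0.03], [-0.001, 0.0025, 0.095, 0, 0, -0.005, 0.03], [-0.001, 0.0025, 0.115, 0, 0, -0.005, 0.03], [-0.001, 0.0025, 0.13, 0, 0, -0.005, 0.03], [-0.001, 0.0025, 0.142, 0, 0, -0.005, 0.03], [-0.001, 0.0025, 0.15, 0, 0, -0.005, 0.03], [-0.001, 0.0025, 0.156, 0, 0, -0.005, 0.03], [-0.001, 0.0025, 0.16, 0, 0, -0.005, 0.03], [-0.001, 0.0025, 0.16, 0, 0, -0.005, 0.03]]}}

```text
time: 14.95
position: [0.4928, -0.3669, -0.0103]
tool_rot: [-0.174, -3.137, -0.0]
wrist_force: [0.3, 0.2, -0.3]
width: 0.0301
finger_force: 0.0
```

Request:
{"api": "apply_moves", "payload": {"rows": [[0, 0, 0.001, 0, 0, 0, 0.03], [0, 0, 0.002, 0, 0, 0, 0.03], [0, 0, 0.002, 0, 0, 0, 0], [0, 0, 0.002, 0, 0, 0, 0], [0, 0, 0.002, 0, 0, 0, 0], [0, 0, 0.002, 0, 0, 0, 0]]}}

```text
time: 15.7
position: [0.493, -0.3672, -0.0119]
tool_rot: [0.174, 3.136, -0.001]
wrist_force: [-0.1, -0.6, 5.8]
width: 0.0121
finger_force: 59.2
```

Request:
{"api": "apply_moves", "payload": {"rows": [[0, 0, -0.004, 0, 0, 0, 0], [0, 0, -0.01, 0, 0, 0, 0], [0, 0, -0.02, 0, 0, 0, 0], [0, 0, -0.035, 0, 0, 0, 0], [0, 0, -0.05, 0, 0, 0, 0], [0, 0, -0.07, 0, 0, 0, 0], [0, 0, -0.09, 0, 0, 0, 0], [0, 0, -0.11, 0, 0, 0, 0], [0, 0, -0.13, 0, 0, 0, 0], [0, 0, -0.14, 0, 0, 0, 0], [0, 0, -0.14, 0, 0, 0, 0]]}}

```text
time: 17.08
position: [0.4931, -0.3672, 0.1287]
tool_rot: [0.174, 3.136, -0.002]
wrist_force: [0.1, 0.8, 0.2]
width: 0.0118
finger_force: 58.6
```

Run:
```python
from h import *
s=r.get_state();print(s["width"],s["finger_force"],s["position"],s["wrist_force"])
i=snap("side","s6");j=snap("top","t6")
# side silhouette change against the earlier picture
b=cv2.imread("pics/side0.png");p=proj("side",[.517,-.37,.145]);u,v=map(int,p);print(p)
for z in(.139,.145,.151):print(z,[np.round(proj("side",[x,y,z]),1) for x,y in((.493,-.367),(.543,-.373))])
k=np.abs(i.astype(int)-b).max(2)[v-25:v+25,u-35:u+35]
for n in range(50):print(v-25+n,"".join("#" if x>25 else "." for x in k[n]))
print(u-35)
plan((.40,-.25,.2,83.5),(.38,-.05,.2,75),(.40,.08,.2,68))
```

```text
0.011820592304666066 58.55534613132477 [ 0.4930695  -0.36721261  0.12867988] [0.13440174 0.76756912 0.18546767]
(np.float64(380.2358940256822), np.float64(172.70303807061305))
0.139 [array([386.8, 175.8]), array([373. , 172.9])]
0.145 [array([386.9, 174.1]), array([373.1, 171.2])]
0.151 [array([387. , 172.4]), array([373.1, 169.5])]
147 ................................####################............######
148 ................................#####################.........#.......
149 .................................####################.........########
150 .................................####################.........########
151 .................................###################..........########
152 .................................###################..........##..####
153 ..................................################...........###..#...
154 ..................................#################.........#######.#.
155 ...................................###############..........#########.
156 ...................................#############............##########
157 ...........
[... 2503 characters left out ...]
###########.....###############
191 .................####..####..#########################.###############
192 ...............####..######..#########################################
193 ............#####..########..#####################################.###
194 ..........######.##########.#..#####.###################..#######..###
195 ........#.####..################...#####.###############.########...##
196 ........####..#####################.####.###################..####..##
345
(0.4, -0.25, 0.2, 83.5) [ 0.105   0.1059 -0.0726] [ 0.    -0.001  0.003]
(0.38, -0.05, 0.2, 75) [ 0.147   0.3024 -0.0725] [ 0.    -0.001  0.151]
(0.4, 0.08, 0.2, 68) [ 0.1415  0.4338 -0.0725] [ 0.    -0.001  0.273]
```

The loupe is held: its ring shows at (374,166.5), which gives a lens z of about 0.162 and matches level carrying. I'll cross in front of the microscope.

Request:
{"api": "apply_moves", "payload": {"rows": [[0.025, 0.025, -0.018, 0, 0, 0, 0], [0.05, 0.05, -0.036, 0, 0, 0, 0], [0.08, 0.08, -0.055, 0, 0, 0, 0], [0.105, 0.106, -0.072, 0, 0, 0.003, 0], [0.117, 0.145, -0.072, 0, 0, 0.03, 0], [0.127, 0.185, -0.072, 0, 0, 0.06, 0], [0.137, 0.225, -0.072, 0, 0, 0.09, 0], [0.143, 0.265, -0.072, 0, 0, 0.12, 0], [0.147, 0.302, -0.072, 0, 0, 0.15, 0], [0.147, 0.345, -0.072, 0, 0, 0.19, 0], [0.144, 0.39, -0.072, 0, 0, 0.23, 0], [0.1415, 0.434, -0.072, 0, 0, 0.27, 0]]}}

```text
time: 18.68
position: [0.3999, 0.0815, 0.1992]
tool_rot: [-0.597, -3.084, 0.0]
wrist_force: [0.6, -1.2, -0.3]
width: 0.0116
finger_force: 58.6
```

Run:
```python
from h import *
s=r.get_state();print(s["width"],s["finger_force"],s["position"])
a=np.radians(-22);b=np.array([.5285,.0855]);g=b-.05*np.array([np.cos(a),np.sin(a)]);print(g)
plan((*g,.15,68),(*g,.11,68))
i=snap("side","s7");j=snap("top","t7")
cv2.imwrite("pics/c8.png",np.hstack([cv2.resize(i[170:290,250:370],None,fx=3.3,fy=3.3),cv2.resize(j[185:305,225:345],None,fx=3.3,fy=3.3)]))
```

```text
0.011621389865693988 58.554949164390564 [0.39985713 0.08148347 0.19922636]
[0.48214081 0.10423033]
(np.float64(0.4821408072716606), np.float64(0.10423032967079561), 0.15, 68) [-0.0679  0.0518  0.0492] [-0.    -0.001  0.002]
(np.float64(0.4821408072716606), np.float64(0.10423032967079561), 0.11, 68) [-0.0679  0.0518  0.0892] [-0.    -0.001  0.002]
```

Request:
{"api": "apply_moves", "payload": {"rows": [[-0.02, 0.015, 0.008, 0, 0, 0, 0], [-0.04, 0.03, 0.018, 0, 0, 0, 0], [-0.055, 0.042, 0.03, 0, 0, 0, 0], [-0.064, 0.049, 0.045, 0, 0, 0, 0], [-0.068, 0.052, 0.06, 0, 0, 0, 0], [-0.068, 0.052, 0.075, 0, 0, 0, 0], [-0.068, 0.052, 0.085, 0, 0, 0, 0], [-0.068, 0.052, 0.089, 0, 0, 0, 0], [-0.068, 0.052, 0.089, 0, 0, 0, 0]]}}

```text
time: 19.9
position: [0.4825, 0.103, 0.1109]
tool_rot: [0.595, 3.085, -0.0]
wrist_force: [0.4, 0.5, -0.1]
width: 0.0123
finger_force: 58.6
```

Run:
```python
from h import *
s=r.get_state();print(s["width"],s["finger_force"],s["position"])
i=snap("side","s8");j=snap("top","t8")
cv2.imwrite("pics/c8.png",np.hstack([cv2.resize(i[190:270,255:335],None,fx=5,fy=5,interpolation=2),cv2.resize(j[195:275,235:315],None,fx=5,fy=5,interpolation=2)]))
for z in(.131,.145):print(z,proj("side",[.5285,.0855,z]),proj("top",[.5285,.0855,z]))
print("pts side: far ring, near ring, grip",[np.round(proj("side",[.5285+k*.927,.0855-k*.375,.145]),1) for k in(.025,0,-.025,-.05,-.075)])
print("lateral",[np.round(proj("side",[.5285+k*.375,.0855+k*.927,.145]),1) for k in(-.025,.025)])
plan((.4821,.1042,.096,68))
```

```text
0.01233116364498017 58.63363981246948 [0.48249228 0.10297976 0.11090705]
0.131 (np.float64(317.54721571778015), np.float64(238.7284763561164)) (np.float64(265.32679151736795), np.float64(240.09080061737652))
0.145 (np.float64(317.4192885044282), np.float64(234.02139156585125)) (np.float64(264.28947230990855), np.float64(239.87275959053977))
pts side: far ring, near ring, grip [array([311. , 230.7]), array([317.4, 234. ]), array([324. , 237.4]), array([330.8, 240.8]), array([337.7, 244.4])]
lateral [array([324.5, 230.7]), array([310.2, 237.4])]
(0.4821, 0.1042, 0.096, 68) [0.0011 0.0008 0.0153] [0.    0.001 0.003]
```

View pics/c8.png

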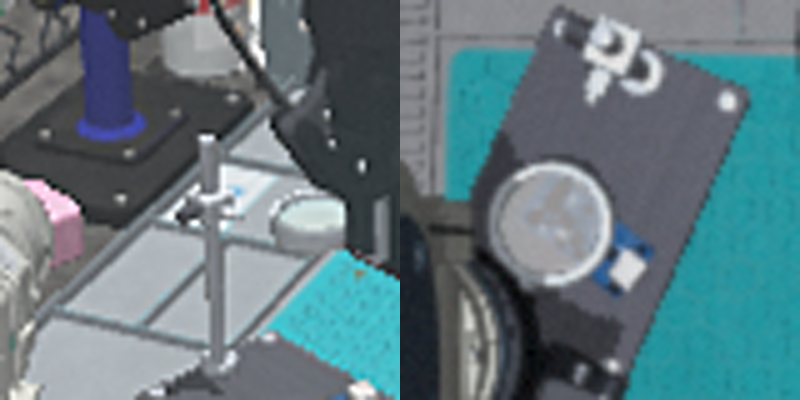

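In the top view the ring is centred over the board at (264.8,239.2), against a target of (264.2,239.9). In the side view the ring is at (317.2,234.5), against a prediction of (317.4,234.0). So it is level and centred, and only the last 14.5 mm down remains.

Request:
{"api": "apply_moves", "payload": {"rows": [[0.001, 0.001, 0.003, 0, 0, 0.002, 0], [0.001, 0.001, 0.006, 0, 0, 0.002, 0], [0.001, 0.001, 0.009, 0, 0, 0.002, 0], [0.001, 0.001, 0.012, 0, 0, 0.002, 0], [0.001, 0.001, 0.0145, 0, 0, 0.002, 0], [0.001, 0.001, 0.0145, 0, 0, 0.002, 0], [0.001, 0.001, 0.0145, 0, 0, 0.002, 0], [0.001, 0.001, 0.0145, 0, 0, 0.002, 0], [0.001, 0.001, 0.0145, 0, 0, 0.002, 0]]}}

```text
time: 21.12
position: [0.4821, 0.1043, 0.0963]
tool_rot: [0.598, 3.084, 0.0]
wrist_force: [0.1, 0.5, -0.0]
width: 0.0122
finger_force: 58.6
```

Run:
```python
from h import *
s=r.get_state();print(s["width"],s["finger_force"],s["position"],s["wrist_force"],np.abs(s["joint_vel"]).max())
i=snap("side","s9").max(2);a=cv2.imread("pics/side0.png").max(2)
k=np.abs(i[225:252,298:330].astype(int)-a[225:252,298:330])
for n in range(27):print(225+n,"".join("#" if x>18 else "." for x in k[n]))
for z in (.125,.131,.137):
  c=[proj("side",[.5285+.025*np.cos(t),.0855+.025*np.sin(t),z+d]) for t in np.linspace(0,6.28,60) for d in(-.006,.006)];c=np.array(c);print(z,c.min(0).round(1),c.max(0).round(1))
```

```text
0.012196023804033434 58.635138273239136 [0.4821101  0.10432148 0.09633882] [ 0.11733401  0.46184603 -0.01729779] 0.0018044870361813472
225 ...........##.############...###
226 ...........#.#.#############...#
227 .............##.##############..
228 ..............##.##############.
229 .#.............################.
230 ................#.##############
231 ..#.............##.#############
232 ..................#.############
233 ................################
234 .............####.#...##########
235 ............####.###############
236 ............##.#################
237 ..........###.##################
238 .............###################
239 ............####################
240 ............############..######
241 ...........###..######..########
242 ............######.#.###########
243 ..........#.#####.#.############
244 ..............##.#.#############
245 ..................######.#.#####
246 ........................###.####
247 ...#..............#####...##..##
248 ............................##..
249 .................#...........###
250 ...............................#
251 ................................
0.125 [307.9 234.1] [327.2 247.6]
0.131 [307.9 232.1] [327.2 245.6]
0.137 [307.8 230.1] [327.2 243.5]
```

```bash
python3 -c "
from rig import job_done
print(job_done())"
```

```text
the job is handed in; nothing more can be done
None
```

The job is handed in, with no verdict returned: the drawer is open at its stop, and the loupe is held level over the board with its lens at about 0.131 m, my reading of the pointer height.

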